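Lower the test weight onto the load cell with the ratchet hoist

ROBOT

A 6-joint arm with a two-finger parallel gripper is mounted at the origin on the work surface. World frame = base frame: x ahead of the robot, y to its left, z up, the work surface at z = 0. Lengths are in m, angles in rad, forces in N, time in s.
With the tool pointing down it reaches from about 0.3 to 0.875 m from the base axis. Payload 6.4 kg.
Tool frame: the origin (TCP) lies at the very end of the fingers, on their centre line; the grasp point (between the pads) lies 19 mm behind it; x points along the fingers, y is the direction in which the jaws open and shut, and the axes are right-handed (so a half turn about x gives the same grasp; the last joint's range is limited). The gripper opens to 85 mm and grips with 20 to 120 N. Pads are 22 mm wide; open, the fingers measure 114 mm over their backs; the gripper's body (76 mm by 85 mm) begins 54 mm behind the grasp point. The pads swing forward as they close: fully open they stand 13 mm farther back than shut.
Start: joints at [-1.518, 0.181, 1.607, -0, 1.354, -0.206], TCP at [0.147, -0.556, 0.231] pointing down, gripper open.
Joint ranges: [-2.99, 2.99], [-0.89, 2.07], [0.3, 2.58], [-1.14, 4.28], [0, 2.63], [-3.12, 3.12]. Speed limits (rad/s): [2.57, 2.57, 3.01, 3.14, 3.14, 3.14].

INTERFACE

Orientations are given as a unit quaternion [w, x, y, z].
In Python, from bench import status, optics, hand_in gives the robot as it stands. The module is installed in compiled form; this text tells all that it offers.
- The arm moves only by the shell command python3 -m jog 'ROWS'. ROWS is JSON, one flat list of numbers, 5 for each row, row after row: the shift along the tool's x, y, z in mm, then the turn about the tool's x in degrees, then the opening in per cent of the stroke, from 0 (shut) to 100 (fully open). In form: [tx, ty, tz, yaw, gripper, tx, ty, tz, yaw, gripper, ...]. A call has exactly 5 rows; each row is the pose to reach, as a shift and turn from the pose commanded when the call began, along the tool's axes at that moment; what a row does not reach only later rows make up. A row lasts 1/10 s, in which the tool goes at most 50 mm and 8.59 degrees, less where a joint would pass 70% of its speed; a pose out of reach is approached as far as the arm can. A call with a gripper value outside its range is refused whole. The fingers move at their own pace and stop on an object; the grip force is fixed at half the most. Time passes only in rows, so rows that repeat a pose let the fingers close, or fill a call up. It gives the time, the measured TCP pose, the force and the opening at its end, in the units of the state.
- status.get_obs(): the state, without advancing time (a new reading comes with each control period).
- optics.camera(name): name is "scene" or "top"; returns the picture (384x512x3 uint8, red, green, blue); there is no depth.
- optics.get_calibration(name): a dict with "vertical_fov" (degrees; the focal length in pixels is half the picture's height over the tangent of half this angle, whatever the lens; pixels are square), "cx", "cy" (the principal point, pixels), "k1" (the pictures are not rectified: a ray, as slopes to the right and down, at radius r is drawn at 1 + k1 r^2 times it, then the intrinsics apply), "extrinsics" (4x4, takes a point from camera to world coordinates). Camera axes: x right, y up, looking along -z (the intrinsics and any distortion apply to the point x, -y, -z); pixel columns grow to the right and rows downward; lengths in m; the calibration is good to about 2 mm. A picture is of the moment at which its call begins. get_calibration takes no time and is no camera call.
- hand_in(): hands the job in, once; it reports no verdict.
The state is a dict: "time_s": time; "q": joint angles; "dq": joint speeds; "joint_efforts": joint torques, N m; "eef_pos": TCP position; "eef_rot": TCP orientation; "wrist_force": force on the tool from outside, world axes, zero at the start; "torque": the same for the moment, N m; "opening": opening from 0.0 (shut) to 1.0 (fully open).
Only numpy, scipy, OpenCV 4.12 (cv2) and the standard library are available. Lean on these libraries where they do the work, as an engineer would, in place of code of your own. Each camera call takes 0.05 s, during which the arm holds its last target. There are 200 camera calls.

TASK

A steel test weight hangs on the hand hoist, kept up by the brass pawl in the ratchet wheel. Throw the red release lever all the way over and leave it there, wind the crank up (clockwise from above) a little until the freed pawl springs clear of the wheel, then let the crank turn back slowly under the load until the weight stands on the load cell with its full weight, and let go of everything. Never let the weight run or drop, do not wind it down hard (the cell is rated for 100 N), do not push the pawl itself, and leave the other things on the bench alone.

Things in the scene. Friction and masses are not known exactly. Their poses are not given: they have to be found in the camera images.
- hoist: bench hoist, fixed: grey base plate 230 x 400 mm, blue gear housing 150 x 150 mm with its top 100 mm above the table, aluminium mast 340 mm tall. Origin on the table surface under the vertical crank axis; z up; the mast and the hanging weight lie towards +y (weight axis at x 20, y 225 mm), the release lever towards -y. Its yaw changes from start to start. The mast and carriage are the only parts of it taller than the crank.
- crank_axis (a point): point on the vertical crank axis, 208 mm above the table, level with point crank_grip. Crank radius (axis to grip) 70 mm. The crank turns freely past a full turn.
- crank_grip (a point): on the axis of the crank's upright black grip, a freely revolving sleeve of 27 mm diameter that stands from 158 to 236 mm above the table (the crank arm's top is at 152 mm); this point is at 208 mm, 50 mm above the sleeve's foot. It need not be regripped while the crank turns.
- crank (a joint): crank angle, rad: 0 at the start, grows anticlockwise seen from above, which LOWERS the weight 12 mm per rad; negative = wound up (stop at -0.9). The pawl first blocks positive turning. The load pushes the grip in the lowering direction with 7 to 10 N; on landing this fades to nothing over about 10 mm of grip travel; beyond, each N at the grip adds 6 N on the cell. No brake: let go and the weight runs.
- lever (a joint): release lever angle, rad: 0 at the start (pawl pressed into the wheel), 0.7 thrown fully over (stop). It grows anticlockwise seen from above and stays where it is left (about 0.15 N m of friction). The pawl sits on the same pin and is joined to the lever only by a torsion spring, so while the load holds the tooth the lever can be thrown but the pawl stays in until the crank is wound up a little (under 0.2 rad).
- lever_pivot (a point): pin of the lever and the pawl, 126 mm above the table
- lever_knob (a point): middle of the lever's upright red knob, 19 mm diameter, from 126 to 170 mm above the table (this point at 150 mm), 90 mm from the pin. The lever arm below it is 14 mm wide, 122 to 130 mm high.
- pawl_tip (a point): centre of the brass pawl's nose at the ratchet wheel, 112 mm above the table. Engaged it lies at y = -38 mm in the hoist's frame (38 mm from the crank axis); sprung clear it lies beyond y = -55 mm (teeth reach 44 mm from the axis).
- weight: steel test weight with the yellow carriage that it hangs from on the mast; the weight is a cylinder 100 mm diameter, 80 mm tall, 4 to 6 kg; origin at the centre of its underside
- weight_bottom (a point): centre of the weight's underside
- cell: load cell, fixed, aluminium disc 72 mm diameter, 26 mm thick, right under the weight, on a jack screw set to a different height each time; origin at the centre of the disc's underside. Its domed steel button is screwed out by a different amount each time, then locked: the button's top lies anywhere from 38 to 54 mm above this origin and is not measured, so the landing must be felt. The weight comes down 36 to 70 mm in all
- brass_weight_a: brass weight, 44 mm diameter, 30 mm tall, on the hoist's base plate; leave alone
- brass_weight_b: smaller brass weight, 34 mm diameter, 22 mm tall, on the base plate; leave alone
- multimeter: green handheld meter 160 x 90 x 50 mm; leave alone
- wrench: wrench lying on the bench; leave alone
- mug: blue mug, 80 mm diameter, 90 mm tall; leave alone
- parts_tray: divided grey tray 160 x 120 x 35 mm; leave alone
- pawl: the brass pawl: origin on the pin, 62 mm-long bar; do not push on it

How it is judged:
By the outcome, as a careful person would: the job done as asked, in the order asked, and still so for the second after the job is handed in, with the robot touching nothing.
It also fails if it takes over 72 s, if anything falls off the work surface, if the arm or the gripper's body presses on something with over 40 N, if the wrist force passes 120 N, or if a joint passes its speed limit or range.

## Working session

There is one attempt and no reset: what is moved stays moved. The work goes in short steps, Python scripts to look and compute and a shell command to move; the robot and the scene stay as the last step left them, time stands still between calls to the robot, and variables do not carry over. Pictures are saved under pics/ and viewed, on a budget of 10 in all, crops included, one or two more only if the job needs it, and the job is handed in when it is done.

```bash
mkdir -p pics; python3 - <<'E'
from bench import status, optics
import cv2
o=status.get_obs()
for k,v in o.items(): print(k,v)
for n in ("scene","top"):
    im=optics.camera(n); cv2.imwrite(f"pics/{n}0.png",cv2.resize(im[:,:,::-1],(800,600),interpolation=cv2.INTER_CUBIC)); cv2.imwrite(f"raw_{n}.png",im[:,:,::-1])
    print(n,optics.get_calibration(n))
E
```

```text
time_s 0.0
q [-1.51830549e+00  1.81564435e-01  1.60801211e+00  4.20113309e-07
  1.35377757e+00 -2.06302562e-01]
dq [ 2.48507918e-04 -1.18303043e-03 -9.25190990e-04  1.31569889e-03
 -4.47130762e-05 -4.14535330e-04]
joint_efforts [-2.05703691e-03 -4.44880199e+01 -3.51337588e+01 -5.76028069e-04
  8.98654311e-03 -1.12166822e-05]
eef_pos [ 0.14713691 -0.55528739  0.23036901]
eef_rot [ 0.09062118  0.70124304  0.09186302 -0.70114705]
wrist_force [ 0.29952501 -0.77858919  0.12566961]
torque [-0.00547188 -0.05180116 -0.00925268]
opening 1.0025695914584758
scene {'vertical_fov': 45.232491137152664, 'cx': 253.52833900446157, 'cy': 192.4831299596962, 'k1': -0.02254515359278051, 'extrinsics': array([[ 0.65745754, -0.39457565,  0.64191872,  1.37845552],
       [ 0.75322658,  0.36675806, -0.54602037, -0.71166902],
       [-0.01998253,  0.84249545,  0.53833272,  0.84061417],
       [ 0.        ,  0.        ,  0.        ,  1.        ]])}
top {'vertical_fov': 43.458721882984015, 'cx': 248.69507770422814, 'cy': 191.83022496851214, 'k1': -0.01379690407236113, 'extrinsics': array([[ 0.02215926,  0.99334283, -0.11304418,  0.36763394],
       [-0.99972443,  0.02289278,  0.00519471,  0.02757773],
       [ 0.00774802,  0.11289792,  0.99357638,  1.61477908],
       [ 0.        ,  0.        ,  0.        ,  1.        ]])}
```

View pics/top0.png

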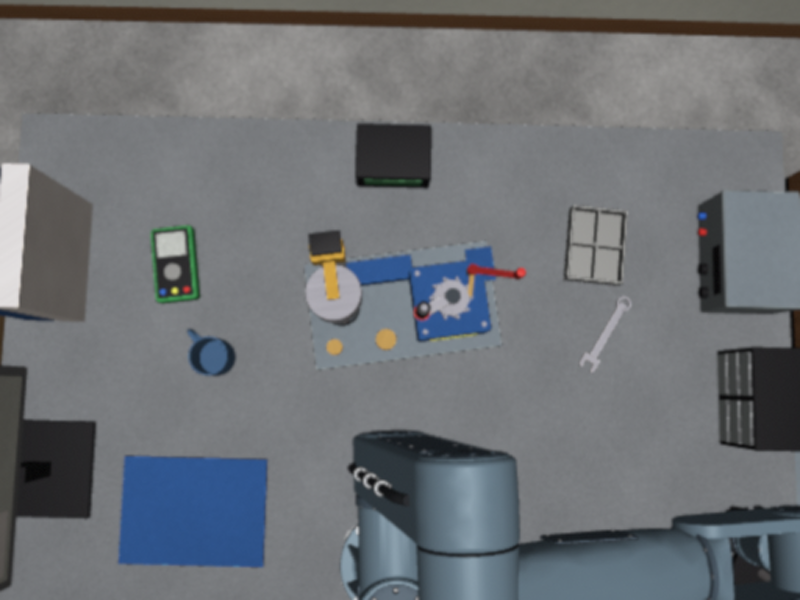

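View pics/scene0.png

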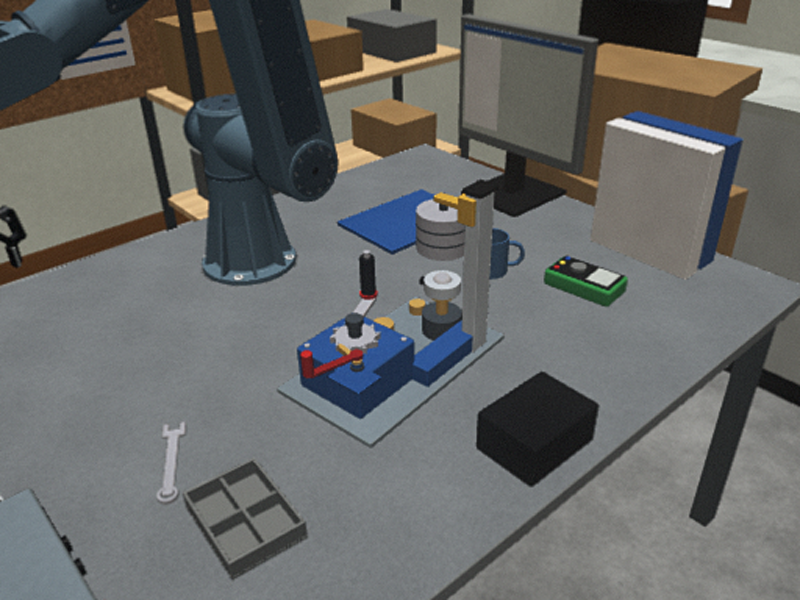

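The top view shows the crank hub at about (453,296), the grip at (422,310), the lever pin at (473,270) and the knob at (520,273), all in 800x600 pixels. The scene view shows the grip at (367,275) and the knob at (307,363). Next I'll take enlarged crops.

```bash
cat > h.py <<'E'
import numpy as np, cv2
from bench import optics
def cam(n):
    c=optics.get_calibration(n); f=192/np.tan(np.radians(c["vertical_fov"]/2)); return c,f
def ray(n,u,v):
    c,f=cam(n); K=np.array([[f,0,c["cx"]],[0,f,c["cy"]],[0,0,1]])
    x,y=cv2.undistortPoints(np.array([[[u,v]]],float),K,np.array([c["k1"],0,0,0,0.]))[0,0]
    E=c["extrinsics"]; return E[:3,3],E[:3,:3]@np.array([x,-y,-1])
def atz(n,u,v,z):
    o,d=ray(n,u,v); return o+d*(z-o[2])/d[2]
def proj(n,P):
    c,f=cam(n); E=c["extrinsics"]; p=E[:3,:3].T@(np.asarray(P)-E[:3,3]); x,y=p[0]/-p[2],-p[1]/-p[2]; s=1+c["k1"]*(x*x+y*y)
    return c["cx"]+f*x*s,c["cy"]+f*y*s
def two(a,b): # triangulate rays
    A=np.zeros((3,3));B=np.zeros(3)
    for n,u,v in(a,b):
        o,d=ray(n,u,v);d=d/np.linalg.norm(d);M=np.eye(3)-np.outer(d,d);A+=M;B+=M@o
    return np.linalg.solve(A,B)
E
python3 - <<'E'
import cv2,numpy as np
t=cv2.imread("raw_top.png")[145:225,250:350]; s=cv2.imread("raw_scene.png")[150:270,180:280]
a=cv2.resize(t,None,fx=5,fy=5,interpolation=cv2.INTER_CUBIC) #500x400
b=cv2.resize(s,None,fx=5,fy=5,interpolation=cv2.INTER_CUBIC) #500x600
cv2.imwrite("pics/top1.png",cv2.resize(t,None,fx=7.5,fy=7.5,interpolation=cv2.INTER_CUBIC)); cv2.imwrite("pics/scene1.png",b)
E
```

```text
(no output)
```

View pics/top1.png

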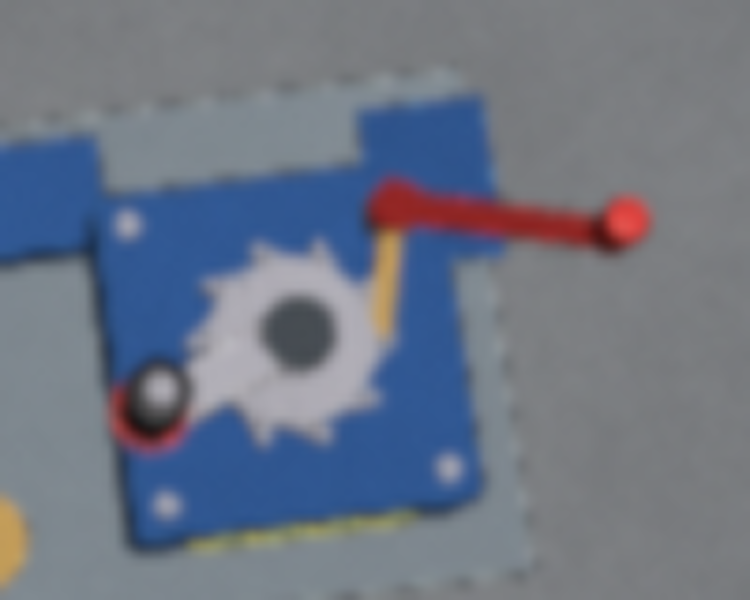

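View pics/scene1.png

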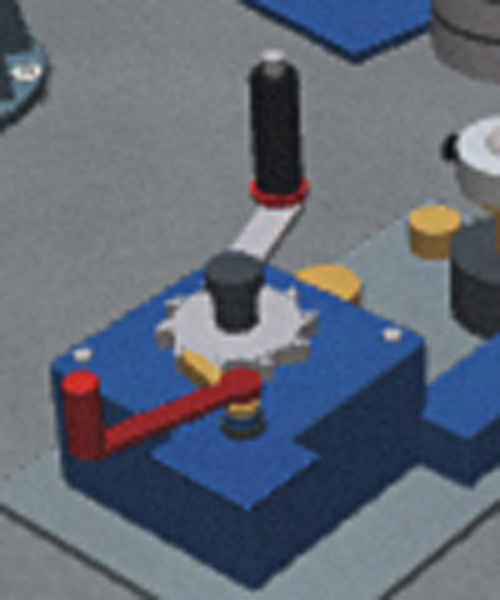

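The top crop shows the knob top at (628,220), the pin at (396,203), the hub at (299,333) and the grip top at (160,387). The scene crop shows the knob top at (80,381), the grip tip at (275,60) and the hub top at (236,265).

```bash
python3 - <<'E'
from h import *
np.set_printoptions(precision=4,suppress=True)
T=lambda x,y:("top",250+(x+.5)/7.5-.5,145+(y+.5)/7.5-.5)
S=lambda x,y:("scene",180+(x+.5)/5-.5,150+(y+.5)/5-.5)
print("knob tri",two(T(628,220),S(80,381)), atz(*T(628,220),.17),atz(*S(80,381),.17))
print("pin",two(T(396,203),S(241,382)),atz(*T(396,203),.132),atz(*S(241,382),.132))
print("grip tip",two(T(160,387),S(275,60)),atz(*T(160,387),.238),atz(*S(275,60),.238))
print("foot",atz(*T(151,410),.158),atz(*S(277,190),.158))
print("hub",two(T(299,333),S(236,265)))
# housing screws
for a,b in(((128,225),(392,335)),((450,468),(82,355))): print("screw",two(T(*a),S(*b)))
for a in((128,225),(450,468),(166,505)): print(atz(*T(*a),.1))
# tool axes
from scipy.spatial.transform import Rotation as R
q=[0.09062118,0.70124304,0.09186302,-0.70114705]
print(R.from_quat(q,scalar_first=True).as_matrix())
E
```

```text
knob tri [ 0.5938 -0.2346  0.1687] [ 0.5927 -0.2356  0.17  ] [ 0.5962 -0.2343  0.17  ]
pin [ 0.6048 -0.1452  0.1289] [ 0.6035 -0.146   0.132 ] [ 0.6089 -0.1466  0.132 ]
grip tip [ 0.5136 -0.0423  0.2429] [ 0.5132 -0.0437  0.238 ] [ 0.5074 -0.0356  0.238 ]
foot [ 0.5122 -0.0444  0.158 ] [ 0.51   -0.0406  0.158 ]
hub [ 0.547  -0.1025  0.1536]
screw [ 0.5972 -0.035   0.1012]
screw [ 0.4969 -0.1722  0.1017]
[ 0.5965 -0.0361  0.1   ]
[ 0.4963 -0.1735  0.1   ]
[ 0.478  -0.0542  0.1   ]
[[-0.0001  0.2559 -0.9667]
 [ 0.0018 -0.9667 -0.2559]
 [-1.     -0.0017 -0.0004]]
```

Everything agrees with the given sizes: axis (0.547, -0.103), crank radius 69 mm, lever 90 mm, pin at hoist (51, -51) mm, yaw about 0.15. The tool's -z axis already points along the lever's throw, so I'll push the knob with shut fingers.

```bash
python3 -m jog '[0,-18,-43,0,0, 0,-36,-86,0,0, 0,-54,-129,0,0, 0,-72,-172,0,0, 0,-90,-215,0,0]'
python3 -m jog '[0,-18,-43,0,0, 0,-36,-86,0,0, 0,-54,-129,0,0, 0,-72,-172,0,0, 0,-90,-215,0,0]'
```

```text
time_s: 0.6
eef_pos: [0.3331, -0.4123, 0.231]
eef_rot: [-0.091, -0.701, -0.091, 0.701]
wrist_force: [0.7, -0.2, -0.2]
opening: 0.143
time_s: 1.1
eef_pos: [0.5179, -0.2702, 0.2309]
eef_rot: [-0.091, -0.701, -0.091, 0.701]
wrist_force: [-0.1, -0.8, -0.1]
opening: -0.001
```

```bash
python3 -m jog '[0,-8,-18,0,0, 20,-15,-33,0,0, 45,-15,-33,0,0, 70,-15,-33,0,0, 92,-15,-33,0,0]'
python3 -m jog '[0,0,0,0,0, 0,0,-5,0,0, 0,0,-10,0,0, 0,0,-15,0,0, 0,0,-20,0,0]'
python3 - <<'E'
from h import *
for n,(x0,y0) in(("top",(270,140)),("scene",(180,150))):
    im=optics.camera(n)[:,:,::-1]; cv2.imwrite(f"pics/{n}2.png",cv2.resize(im[y0:y0+90,x0:x0+100],None,fx=4,fy=4,interpolation=cv2.INTER_CUBIC))
a=np.hstack([cv2.imread("pics/top2.png"),cv2.imread("pics/scene2.png")]); cv2.imwrite("pics/both2.png",a)
E
```

```text
time_s: 1.6
eef_pos: [0.5444, -0.2481, 0.1374]
eef_rot: [-0.091, -0.701, -0.092, 0.702]
wrist_force: [-0.1, -1.0, -0.8]
opening: -0.001
time_s: 2.1
eef_pos: [0.5653, -0.244, 0.1406]
eef_rot: [0.092, 0.702, 0.091, -0.701]
wrist_force: [-0.7, 0.2, 0.3]
opening: -0.005
```

View pics/both2.png

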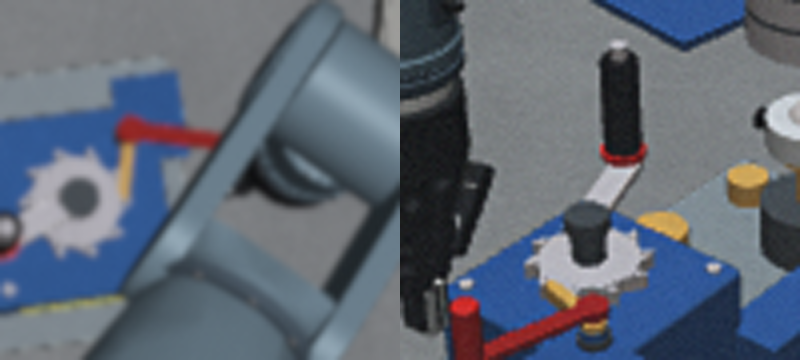

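The fingers stand just behind the knob and level with it. I'll push straight along -z.

```bash
python3 -m jog '[0,0,-5,0,0, 0,0,-10,0,0, 0,0,-15,0,0, 0,0,-20,0,0, 0,0,-25,0,0]'
python3 -m jog '[0,0,-6,0,0, 0,0,-12,0,0, 0,0,-18,0,0, 0,0,-24,0,0, 0,0,-30,0,0]'
python3 -m jog '[0,0,-3,0,0, 0,0,-6,0,0, 0,0,-8,0,0, 0,0,-10,0,0, 0,0,-10,0,0]'
```

```text
time_s: 2.7
eef_pos: [0.5885, -0.2376, 0.1392]
eef_rot: [-0.091, -0.701, -0.091, 0.701]
wrist_force: [-1.6, -1.8, 0.2]
opening: -0.002
time_s: 3.2
eef_pos: [0.6179, -0.2295, 0.1393]
eef_rot: [0.091, 0.701, 0.091, -0.701]
wrist_force: [-1.9, -0.9, 0.7]
opening: -0.003
time_s: 3.7
eef_pos: [0.6271, -0.2267, 0.1391]
eef_rot: [0.091, 0.701, 0.092, -0.701]
wrist_force: [-0.7, -0.1, 0.0]
opening: -0.0
```

```bash
python3 -m jog '[0,0,-1,0,0, 0,0,-2,0,0, 0,0,-3,0,0, 0,0,-4,0,0, 0,0,-5,0,0]'
python3 -m jog '[0,0,-0.5,0,0, 0,0,-1,0,0, 0,0,-1.5,0,0, 0,0,-2,0,0, 0,0,-2,0,0]'
```

```text
time_s: 4.2
eef_pos: [0.6317, -0.2257, 0.139]
eef_rot: [-0.091, -0.701, -0.091, 0.701]
wrist_force: [-2.7, 1.8, -0.1]
opening: -0.004
time_s: 4.7
eef_pos: [0.6338, -0.2253, 0.1392]
eef_rot: [0.091, 0.701, 0.091, -0.701]
wrist_force: [-3.0, 0.8, -0.3]
opening: -0.002
```

```bash
python3 -m jog '[0,0,-0.5,0,0, 0,0,-1,0,0, 0,0,-1.5,0,0, 0,0,-2,0,0, 0,0,-2,0,0]'
python3 -m jog '[0,0,-0.5,0,0, 0,0,-1,0,0, 0,0,-1.5,0,0, 0,0,-2,0,0, 0,0,-2,0,0]'
```

```text
time_s: 5.2
eef_pos: [0.6349, -0.2249, 0.1393]
eef_rot: [-0.091, -0.701, -0.091, 0.702]
wrist_force: [-7.5, 0.8, 1.2]
opening: 0.001
time_s: 5.7
eef_pos: [0.6351, -0.2249, 0.1392]
eef_rot: [-0.091, -0.699, -0.091, 0.703]
wrist_force: [-15.7, 0.1, 5.1]
opening: -0.001
```

The force rose to 16 N with no further travel, so the lever is at its stop. I'll back off, rise and check.

```bash
python3 -m jog '[0,0,15,0,0, 0,0,38,0,0, -40,0,38,0,0, -80,0,38,0,0, -125,0,38,0,60]'
python3 - <<'E'
from h import *
im=optics.camera("scene")[:,:,::-1]; cv2.imwrite("pics/scene3.png",cv2.resize(im[150:270,180:280],None,fx=5,fy=5,interpolation=cv2.INTER_CUBIC))
from bench import status; o=status.get_obs(); print(o["eef_pos"])
P=np.array([.513,-.043,.27]); print("exp knob", [ ((a-180+.5)*5, (b-150+.5)*5) for a,b in [proj("scene",(.654,-.221,.17))]])
d=(P-o["eef_pos"])*1e3; print(d, d[0]*.256-d[1]*.967, -d[0]*.967-d[1]*.256)
E
```

```text
time_s: 6.2
eef_pos: [0.6012, -0.2344, 0.2657]
eef_rot: [0.091, 0.702, 0.091, -0.701]
wrist_force: [1.8, -1.1, -0.2]
opening: 0.158
[ 0.60467513 -0.23628472  0.27624315]
exp knob [(np.float64(173.64932663753038), np.float64(423.76196410925684))]
[-91.67513008 193.28472137  -6.24314863] -210.37515886678543 39.16896211529946
```

View pics/scene3.png

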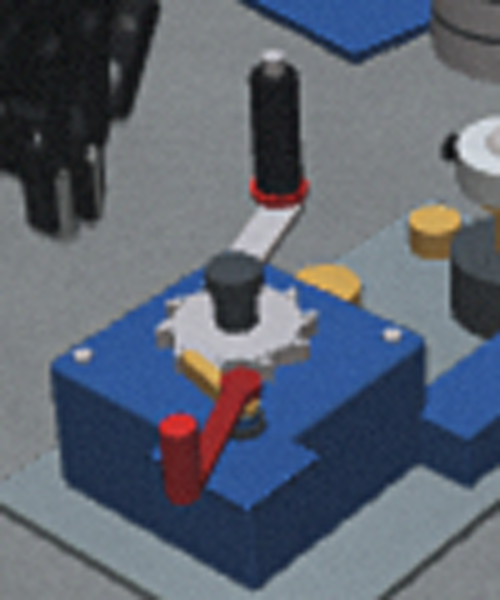

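The knob top is at (180,422), against (174,424) predicted for a full throw, and the pawl is still in, as it should be. Next I'll move above the grip.

```bash
python3 -m jog '[-10,-40,7,0,60, -10,-82,15,0,60, -10,-124,22,0,60, -10,-166,30,0,60, -10,-208,37,0,60]'
python3 -m jog '[0,0,0,0,60, 0,0,0,0,60, 0,0,0,0,60, 0,0,0,0,60, 0,0,0,0,60]'
python3 - <<'E'
from h import *
from bench import status; o=status.get_obs(); print(o["eef_pos"],o["wrist_force"])
a=optics.camera("scene")[130:210,180:280,::-1]; b=optics.camera("top")[140:220,250:350,::-1]
cv2.imwrite("pics/b4.png",cv2.resize(np.hstack([a,b]),None,fx=4,fy=4,interpolation=cv2.INTER_CUBIC))
print(proj("scene",o["eef_pos"]))
E
```

```text
time_s: 6.75
eef_pos: [0.5121, -0.0413, 0.2752]
eef_rot: [0.092, 0.703, 0.091, -0.7]
wrist_force: [0.5, -0.5, -0.3]
opening: 0.601
time_s: 7.25
eef_pos: [0.5123, -0.0434, 0.2741]
eef_rot: [-0.091, -0.701, -0.091, 0.701]
wrist_force: [0.1, -0.4, 0.2]
opening: 0.598
[ 0.51234449 -0.04342801  0.27413014] [ 0.07703762 -0.42931218  0.21256213]
(np.float64(232.9386310321792), np.float64(151.29628550016298))
```

View pics/b4.png

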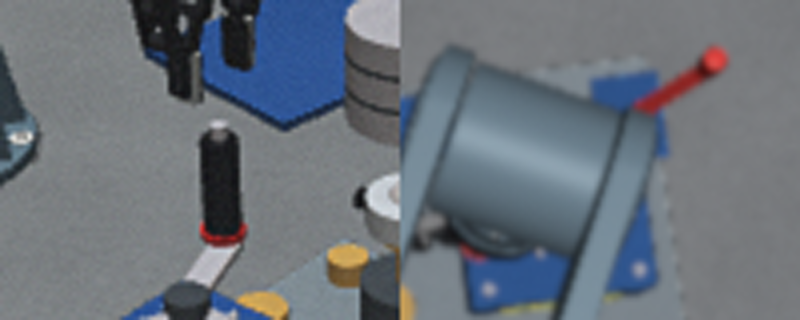

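The open fingers straddle the grip. I'll descend 85 mm and close.

```bash
python3 -m jog '[20,0,0,0,60, 40,0,0,0,60, 60,0,0,0,60, 75,0,0,0,60, 85,0,0,0,60]'
python3 -m jog '[0,0,0,0,60, 0,0,0,0,50, 0,0,0,0,40, 0,0,0,0,30, 0,0,0,0,20]'
python3 -m jog '[0,0,0,0,15, 0,0,0,0,15, 0,0,0,0,15, 0,0,0,0,15, 0,0,0,0,15]'
```

```text
time_s: 7.85
eef_pos: [0.5114, -0.0426, 0.1878]
eef_rot: [-0.091, -0.701, -0.091, 0.702]
wrist_force: [-0.5, 0.4, 0.2]
opening: 0.601
time_s: 8.35
eef_pos: [0.5125, -0.0414, 0.1907]
eef_rot: [0.091, 0.702, 0.092, -0.7]
wrist_force: [-1.1, 5.6, 4.7]
opening: 0.301
time_s: 8.85
eef_pos: [0.5125, -0.0414, 0.1907]
eef_rot: [0.091, 0.702, 0.092, -0.7]
wrist_force: [-1.6, 5.6, 4.4]
opening: 0.302
```

It grips at 25.7 mm opening, with a radial offset of only about 1-2 mm. Next I'll work out the circular arc in tool axes.

```bash
cat > arc.py <<'E'
import numpy as np,sys
Y=np.array([.2559,-.9667]);Z=np.array([-.9667,-.2559])
def pos(phi,ax,r,t0): return np.array(ax)+r*np.array([np.cos(t0+phi),np.sin(t0+phi)])
def table(cur,phis,ax=(.547,-.1022),r=.0702,t0=np.radians(119.5)):
    c=np.array(cur)
    for i in range(0,len(phis),5):
        out=[]
        for p in phis[i:i+5]:
            d=(pos(p,ax,r,t0)-c)*1e3; out.append((round(float(d@Y),1),round(float(d@Z),1)))
        print(round(phis[min(i+4,len(phis)-1)],2),out)
        c=c+(out[-1][0]*Y+out[-1][1]*Z)/1e3
    print("cmd end",c.round(4))
E
python3 -c "
from arc import *
table((.5123,-.0434),[-.03,-.06,-.09,-.12,-.15,-.18,-.21,-.24,-.27,-.30])"
```

```text
-0.15 [(-2.7, -2.8), (-3.1, -4.8), (-3.5, -6.9), (-3.8, -9.0), (-4.1, -11.1)]
-0.3 [(-0.2, -2.1), (-0.3, -4.2), (-0.4, -6.3), (-0.4, -8.4), (-0.3, -10.5)]
cmd end [ 0.5321 -0.0336]
```

```bash
python3 -m jog '[0,-2.7,-2.8,0,10, 0,-3.1,-4.8,0,10, 0,-3.5,-6.9,0,10, 0,-3.8,-9,0,10, 0,-4.1,-11.1,0,10]'
python3 -m jog '[0,-0.2,-2.1,0,10, 0,-0.3,-4.2,0,10, 0,-0.4,-6.3,0,10, 0,-0.4,-8.4,0,10, 0,-0.3,-10.5,0,10]'
python3 -m jog '[0,0,0,0,10, 0,0,0,0,10, 0,0,0,0,10, 0,0,0,0,10, 0,0,0,0,10]'
python3 - <<'E'
from h import *
a=optics.camera("scene")[150:270,180:280,::-1]
cv2.imwrite("pics/s5.png",cv2.resize(a,None,fx=5,fy=5,interpolation=cv2.INTER_CUBIC))
E
```

```text
time_s: 9.35
eef_pos: [0.5211, -0.037, 0.1907]
eef_rot: [-0.092, -0.701, -0.09, 0.702]
wrist_force: [-8.9, -5.1, 9.4]
opening: 0.304
time_s: 9.85
eef_pos: [0.531, -0.0338, 0.1907]
eef_rot: [-0.092, -0.701, -0.09, 0.702]
wrist_force: [-8.9, -3.6, 9.2]
opening: 0.301
time_s: 10.35
eef_pos: [0.5311, -0.0338, 0.1906]
eef_rot: [-0.092, -0.701, -0.09, 0.702]
wrist_force: [-7.4, -4.1, 9.6]
opening: 0.301
```

View pics/s5.png

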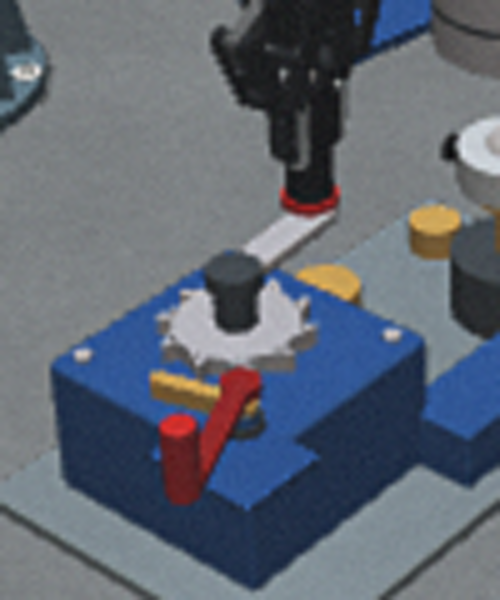

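The pawl nose has sprung clear (crop (155,380), was (190,360)). I'm now holding the load at about 8.5 N. Next is the lowering table.

```bash
python3 -c "
from arc import *
table((.5321,-.0336),[round(-.3+.04*(i+1),2) for i in range(45)])"
```

```text
-0.1 [(-0.1, 2.9), (-0.0, 5.7), (0.1, 8.5), (0.4, 11.3), (0.8, 14.1)]
0.1 [(0.5, 2.7), (1.1, 5.5), (1.8, 8.2), (2.6, 10.9), (3.5, 13.5)]
0.3 [(1.1, 2.6), (2.2, 5.2), (3.4, 7.7), (4.8, 10.2), (6.2, 12.6)]
0.5 [(1.5, 2.4), (3.2, 4.7), (4.9, 6.9), (6.7, 9.0), (8.6, 11.1)]
0.7 [(1.9, 2.0), (4.0, 3.9), (6.1, 5.8), (8.3, 7.5), (10.5, 9.2)]
0.9 [(2.4, 1.6), (4.8, 3.1), (7.2, 4.4), (9.7, 5.7), (12.2, 6.9)]
1.1 [(2.6, 1.1), (5.3, 2.1), (7.9, 2.9), (10.6, 3.7), (13.4, 4.3)]
1.3 [(2.7, 0.6), (5.5, 1.0), (8.3, 1.3), (11.1, 1.5), (13.9, 1.6)]
1.5 [(2.8, 0.0), (5.6, -0.1), (8.4, -0.3), (11.2, -0.7), (14.0, -1.2)]
cmd end [ 0.4837 -0.1324]
```

```bash
python3 -m jog '[-0.3,-0.1,2.9,0,10, -0.6,0,5.7,0,10, -0.9,0.1,8.5,0,10, -1.2,0.4,11.3,0,10, -1.5,0.8,14.1,0,10]'
python3 -m jog '[0,0.5,2.7,0,10, 0,1.1,5.5,0,10, 0,1.8,8.2,0,10, 0,2.6,10.9,0,10, 0,3.5,13.5,0,10]'
python3 -m jog '[0,1.1,2.6,0,10, 0,2.2,5.2,0,10, 0,3.4,7.7,0,10, 0,4.8,10.2,0,10, 0,6.2,12.6,0,10]'
```

```text
time_s: 10.9
eef_pos: [0.517, -0.0388, 0.1908]
eef_rot: [-0.092, -0.7, -0.09, 0.702]
wrist_force: [-6.2, -8.0, -0.6]
opening: 0.296
time_s: 11.4
eef_pos: [0.5052, -0.046, 0.1908]
eef_rot: [-0.092, -0.7, -0.09, 0.702]
wrist_force: [-4.6, -9.9, -1.0]
opening: 0.302
time_s: 11.9
eef_pos: [0.495, -0.0554, 0.1908]
eef_rot: [-0.092, -0.701, -0.09, 0.702]
wrist_force: [-2.9, -9.5, -2.5]
opening: 0.306
```

```bash
python3 -m jog '[0,1.5,2.4,0,10, 0,3.2,4.7,0,10, 0,4.9,6.9,0,10, 0,6.7,9,0,10, 0,8.6,11.1,0,10]'
python3 -m jog '[0,1.9,2,0,10, 0,4,3.9,0,10, 0,6.1,5.8,0,10, 0,8.3,7.5,0,10, 0,10.5,9.2,0,10]'
python3 -m jog '[0,2.4,1.6,0,10, 0,4.8,3.1,0,10, 0,7.2,4.4,0,10, 0,9.7,5.7,0,10, 0,12.2,6.9,0,10]'
python3 -m jog '[0,2.6,1.1,0,10, 0,5.3,2.1,0,10, 0,7.9,2.9,0,10, 0,10.6,3.7,0,10, 0,13.4,4.3,0,10]'
python3 -m jog '[0,2.7,0.6,0,10, 0,5.5,1,0,10, 0,8.3,1.3,0,10, 0,11.1,1.5,0,10, 0,13.9,1.6,0,10]'
python3 -m jog '[0,2.8,0,0,10, 0,5.6,-0.1,0,10, 0,8.4,-0.3,0,10, 0,11.2,-0.7,0,10, 0,14,-1.2,0,10]'
```

```text
time_s: 12.4
eef_pos: [0.4869, -0.0666, 0.1908]
eef_rot: [-0.093, -0.701, -0.089, 0.701]
wrist_force: [-0.3, -9.7, -4.6]
opening: 0.304
time_s: 12.9
eef_pos: [0.4811, -0.0792, 0.1908]
eef_rot: [0.093, 0.701, 0.089, -0.701]
wrist_force: [2.1, -10.4, -6.6]
opening: 0.302
time_s: 13.4
eef_pos: [0.478, -0.0927, 0.1909]
eef_rot: [0.093, 0.702, 0.089, -0.701]
wrist_force: [3.7, -9.5, -7.2]
opening: 0.3
time_s: 13.9
eef_pos: [0.4775, -0.1065, 0.1909]
eef_rot: [0.093, 0.702, 0.089, -0.7]
wrist_force: [5.9, -8.8, -8.7]
opening: 0.301
time_s: 14.4
eef_pos: [0.4798, -0.1202, 0.1909]
eef_rot: [0.092, 0.702, 0.09, -0.7]
wrist_force: [6.3, -7.9, -8.3]
opening: 0.3
time_s: 14.9
eef_pos: [0.4847, -0.1332, 0.1909]
eef_rot: [0.092, 0.702, 0.09, -0.7]
wrist_force: [7.0, -6.5, -8.7]
opening: 0.301
```

```bash
python3 -c "
from arc import *
from scipy.optimize import least_squares
P=np.array([[.5125,-.0414],[.5211,-.037],[.531,-.0338],[.517,-.0388],[.5052,-.046],[.495,-.0554],[.4869,-.0666],[.4811,-.0792],[.478,-.0927],[.4775,-.1065],[.4798,-.1202],[.4847,-.1332]])
f=least_squares(lambda a:np.hypot(*(P-a[:2]).T)-a[2],[.547,-.102,.07]).x;print(f)
t=np.arctan2(*(P-f[:2]).T[::-1]);print(np.degrees(t))
g=t[0];print('phi now',(t[-1]-g)%6.283)
table((.4837,-.1324),[round(1.5+.04*(i+1),2) for i in range(30)],ax=f[:2],r=f[2])
"
```

```text
[ 0.54739298 -0.10193704  0.07004058]
[ 119.95874159  112.04300188  103.52760187  115.70528403  127.02703394
  138.38754121  149.70861684  161.06915528  172.41781688 -176.26474642
 -164.88026629 -153.49604955]
phi now 1.5103135392204239
1.7 [(2.5, -1.1), (5.2, -1.8), (7.9, -2.6), (10.6, -3.5), (13.2, -4.5)]
1.9 [(2.5, -1.1), (5.1, -2.3), (7.6, -3.6), (10.0, -5.0), (12.3, -6.5)]
2.1 [(2.3, -1.6), (4.6, -3.3), (6.8, -5.0), (8.9, -6.9), (10.9, -8.8)]
2.3 [(1.9, -2.1), (3.8, -4.2), (5.5, -6.3), (7.2, -8.6), (8.8, -10.9)]
2.5 [(1.5, -2.3), (2.9, -4.8), (4.2, -7.2), (5.4, -9.8), (6.6, -12.3)]
2.7 [(1.0, -2.6), (1.8, -5.3), (2.6, -8.0), (3.3, -10.7), (3.9, -13.4)]
cmd end [ 0.5525 -0.1718]
```

```bash
python3 -m jog '[0.2,2.5,-1.1,0,10, 0.4,5.2,-1.8,0,10, 0.6,7.9,-2.6,0,10, 0.8,10.6,-3.5,0,10, 1,13.2,-4.5,0,10]'
python3 -m jog '[0,2.5,-1.1,0,10, 0,5.1,-2.3,0,10, 0,7.6,-3.6,0,10, 0,10,-5,0,10, 0,12.3,-6.5,0,10]'
python3 -m jog '[0,2.3,-1.6,0,10, 0,4.6,-3.3,0,10, 0,6.8,-5,0,10, 0,8.9,-6.9,0,10, 0,10.9,-8.8,0,10]'
python3 -m jog '[0,1.9,-2.1,0,10, 0,3.8,-4.2,0,10, 0,5.5,-6.3,0,10, 0,7.2,-8.6,0,10, 0,8.8,-10.9,0,10]'
python3 -m jog '[0,1.5,-2.3,0,10, 0,2.9,-4.8,0,10, 0,4.2,-7.2,0,10, 0,5.4,-9.8,0,10, 0,6.6,-12.3,0,10]'
python3 -m jog '[0,1,-2.6,0,10, 0,1.8,-5.3,0,10, 0,2.6,-8,0,10, 0,3.3,-10.7,0,10, 0,3.9,-13.4,0,10]'
python3 - <<'E'
from h import *
a=optics.camera("scene")[100:230,200:350,::-1]
cv2.imwrite("pics/s6.png",cv2.resize(a,None,fx=4,fy=4,interpolation=cv2.INTER_CUBIC))
E
```

```text
time_s: 15.4
eef_pos: [0.4927, -0.1454, 0.1908]
eef_rot: [0.093, 0.702, 0.089, -0.7]
wrist_force: [4.4, -7.6, -1.7]
opening: 0.303
time_s: 15.9
eef_pos: [0.5023, -0.1554, 0.1908]
eef_rot: [0.093, 0.703, 0.089, -0.7]
wrist_force: [5.5, -6.4, -3.6]
opening: 0.302
time_s: 16.4
eef_pos: [0.5139, -0.1634, 0.1908]
eef_rot: [0.093, 0.703, 0.089, -0.7]
wrist_force: [5.6, -4.9, -3.5]
opening: 0.299
time_s: 16.9
eef_pos: [0.5269, -0.1688, 0.1908]
eef_rot: [0.092, 0.703, 0.09, -0.699]
wrist_force: [6.8, -4.2, -2.5]
opening: 0.301
time_s: 17.4
eef_pos: [0.5407, -0.1716, 0.1909]
eef_rot: [0.092, 0.703, 0.09, -0.699]
wrist_force: [8.6, -2.4, -3.3]
opening: 0.302
time_s: 17.9
eef_pos: [0.5547, -0.1716, 0.1908]
eef_rot: [0.092, 0.703, 0.09, -0.699]
wrist_force: [9.3, -1.1, -3.7]
opening: 0.303
```

View pics/s6.png

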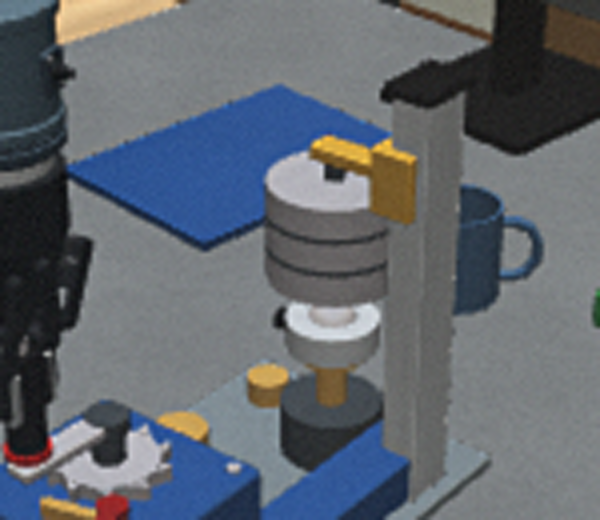

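```bash
python3 -c "
from arc import *
table((.5525,-.1718),[round(2.7+.03*(i+1),2) for i in range(110)],ax=(.5474,-.1019),r=.07004)"
```

```text
2.85 [(0.3, -2.1), (0.6, -4.2), (0.8, -6.3), (1.0, -8.4), (1.1, -10.5)]
3.0 [(0.1, -2.1), (0.0, -4.2), (-0.0, -6.3), (-0.2, -8.4), (-0.4, -10.5)]
3.15 [(-0.3, -2.0), (-0.6, -4.1), (-1.0, -6.2), (-1.5, -8.2), (-2.0, -10.3)]
3.3 [(-0.6, -2.0), (-1.2, -4.0), (-1.9, -6.0), (-2.7, -7.9), (-3.5, -9.9)]
3.45 [(-0.8, -1.9), (-1.8, -3.8), (-2.8, -5.6), (-3.8, -7.4), (-4.9, -9.2)]
3.6 [(-1.2, -1.8), (-2.4, -3.5), (-3.6, -5.2), (-4.9, -6.8), (-6.3, -8.5)]
3.75 [(-1.4, -1.5), (-2.8, -3.0), (-4.3, -4.5), (-5.8, -6.0), (-7.4, -7.3)]
3.9 [(-1.6, -1.4), (-3.3, -2.7), (-5.0, -3.9), (-6.7, -5.1), (-8.5, -6.2)]
4.05 [(-1.8, -1.1), (-3.6, -2.1), (-5.5, -3.1), (-7.4, -4.0), (-9.3, -4.9)]
4.2 [(-1.9, -0.8), (-3.9, -1.5), (-5.9, -2.2), (-7.9, -2.8), (-9.9, -3.4)]
4.35 [(-2.1, -0.5), (-4.1, -1.0), (-6.2, -1.3), (-8.3, -1.6), (-10.3, -1.9)]
4.5 [(-2.1, -0.2), (-4.2, -0.3), (-6.3, -0.4), (-8.4, -0.4), (-10.5, -0.3)]
4.65 [(-2.1, 0.1), (-4.2, 0.3), (-6.3, 0.5), (-8.4, 0.8), (-10.5, 1.2)]
4.8 [(-2.0, 0.4), (-4.1, 0.9), (-6.1, 1.5), (-8.1, 2.1), (-10.1, 2.8)]
4.95 [(-1.9, 0.7), (-3.9, 1.5), (-5.8, 2.4), (-7.7, 3.3), (-9.6, 4.3)]
5.1 [(-1.8, 1.0), (-3.6, 2.1), (-5.4, 3.2), (-7.1, 4.4), (-8.8, 5.6)]
5.25 [(-1.7, 1.3), (-3.3, 2.6), (-4.9, 4.0), (-6.4, 5.5), (-7.9, 6.9)]
5.4 [(-1.5, 1.5), (-2.9, 3.1), (-4.2, 4.7), (-5.5, 6.4), (-6.8, 8.0)]
5.55 [(-1.2, 1.8), (-2.4, 3.5), (-3.5, 5.3), (-4.5, 7.1), (-5.5, 9.0)]
5.7 [(-0.9, 1.9), (-1.8, 3.8), (-2.6, 5.7), (-3.4, 7.7), (-4.1, 9.6)]
5.85 [(-0.6, 2.0), (-1.2, 4.1), (-1.8, 6.1), (-2.2, 8.1), (-2.6, 10.2)]
6.0 [(-0.4, 2.1), (-0.6, 4.2), (-0.9, 6.3), (-1.0, 8.3), (-1.1, 10.4)]
cmd end [ 0.5314 -0.0337]
```

The weight has come down to roughly 20 mm above the button. I'll continue more slowly and watch the tangential force.

```bash
python3 -m jog '[0.1,0.3,-2.1,0,10, 0.2,0.6,-4.2,0,10, 0.3,0.8,-6.3,0,10, 0.4,1,-8.4,0,10, 0.5,1.1,-10.5,0,10]'
python3 -m jog '[0,0.1,-2.1,0,10, 0,0,-4.2,0,10, 0,0,-6.3,0,10, 0,-0.2,-8.4,0,10, 0,-0.4,-10.5,0,10]'
python3 -m jog '[0,-0.3,-2,0,10, 0,-0.6,-4.1,0,10, 0,-1,-6.2,0,10, 0,-1.5,-8.2,0,10, 0,-2,-10.3,0,10]'
```

```text
time_s: 18.45
eef_pos: [0.5655, -0.1696, 0.1908]
eef_rot: [0.092, 0.704, 0.09, -0.699]
wrist_force: [9.4, 0.2, -0.8]
opening: 0.303
time_s: 18.95
eef_pos: [0.5755, -0.1661, 0.1908]
eef_rot: [0.092, 0.704, 0.091, -0.699]
wrist_force: [8.9, 1.7, -0.3]
opening: 0.297
time_s: 19.45
eef_pos: [0.5849, -0.1611, 0.1908]
eef_rot: [0.092, 0.704, 0.091, -0.699]
wrist_force: [8.1, 3.3, -0.8]
opening: 0.304
```

```bash
cat > f.py <<'E'
import numpy as np
from bench import status
from arc import pos
o=status.get_obs(); p=o["eef_pos"][:2]-np.array([.5474,-.1019]); t=np.arctan2(p[1],p[0]); F=o["wrist_force"]
print("t",round(o["time_s"],2),"phi",round((t-np.radians(119.96))%6.2832,3),"tan",round(-F[0]*np.sin(t)+F[1]*np.cos(t),2),"rad",round(F[0]*np.cos(t)+F[1]*np.sin(t),2),"z",round(F[2],1))
E
python3 f.py
```

```text
t 19.45 phi 3.183 tan 8.62 rad 1.54 z -0.8
```

```bash
python3 -m jog '[0,-0.6,-2,0,10, 0,-1.2,-4,0,10, 0,-1.9,-6,0,10, 0,-2.7,-7.9,0,10, 0,-3.5,-9.9,0,10]' >/dev/null; python3 f.py
python3 -m jog '[0,-0.8,-1.9,0,10, 0,-1.8,-3.8,0,10, 0,-2.8,-5.6,0,10, 0,-3.8,-7.4,0,10, 0,-4.9,-9.2,0,10]'>/dev/null; python3 f.py
python3 -m jog '[0,-1.2,-1.8,0,10, 0,-2.4,-3.5,0,10, 0,-3.6,-5.2,0,10, 0,-4.9,-6.8,0,10, 0,-6.3,-8.5,0,10]'>/dev/null; python3 f.py
```

```text
t 19.95 phi 3.335 tan 7.79 rad 1.33 z 0.6
t 20.45 phi 3.486 tan 8.26 rad 1.26 z 1.4
t 20.95 phi 3.64 tan 8.35 rad 0.68 z 3.0
```

```bash
python3 -m jog '[0,-1.4,-1.5,0,10, 0,-2.8,-3,0,10, 0,-4.3,-4.5,0,10, 0,-5.8,-6,0,10, 0,-7.4,-7.3,0,10]' >/dev/null; python3 f.py
python3 -m jog '[0,-1.6,-1.4,0,10, 0,-3.3,-2.7,0,10, 0,-5,-3.9,0,10, 0,-6.7,-5.1,0,10, 0,-8.5,-6.2,0,10]'>/dev/null; python3 f.py
```

```text
t 21.45 phi 3.79 tan 9.31 rad 0.42 z 3.9
t 21.95 phi 3.941 tan 8.16 rad -0.71 z 4.8
```

```bash
python3 -m jog '[-0.1,-1.8,-1.1,0,10, -0.2,-3.6,-2.1,0,10, -0.3,-5.5,-3.1,0,10, -0.4,-7.4,-4,0,10, -0.5,-9.3,-4.9,0,10]' >/dev/null; python3 f.py
python3 - <<'E'
from h import *
a=optics.camera("scene")[140:220,230:330,::-1]
cv2.imwrite("pics/s7.png",cv2.resize(a,None,fx=6,fy=6,interpolation=cv2.INTER_CUBIC))
E
```

```text
t 22.45 phi 4.092 tan 8.22 rad 0.16 z 3.4
```

View pics/s7.png

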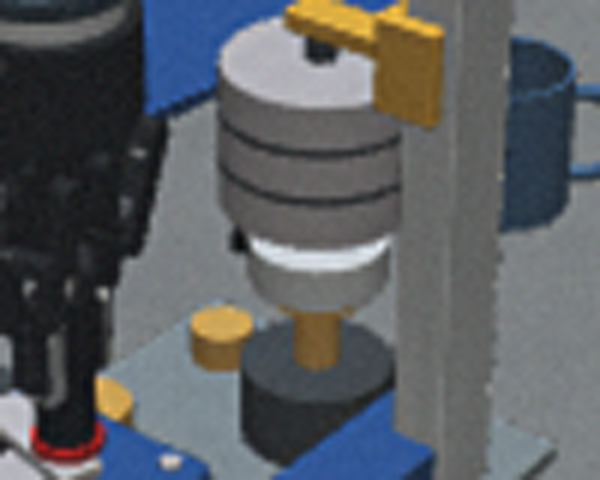

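About 20 mm remains between the weight and the disc, and the button takes up 12-28 mm of that, so landing is near. I'll use finer steps of 0.02 rad per row.

```bash
python3 -c "
from arc import *
c=pos(4.05,(.5474,-.1019),.07004,np.radians(119.5))
table(c,[round(4.05+.02*(i+1),2) for i in range(75)],ax=(.5474,-.1019),r=.07004)"
python3 -m jog '[0,-1.3,-0.5,0,10, 0,-2.6,-1,0,10, 0,-3.9,-1.5,0,10, 0,-5.2,-2,0,10, 0,-6.6,-2.4,0,10]' >/dev/null; python3 f.py
```

```text
4.15 [(-1.3, -0.5), (-2.6, -1.1), (-3.9, -1.5), (-5.2, -2.0), (-6.6, -2.4)]
4.25 [(-1.3, -0.5), (-2.6, -0.8), (-4.0, -1.2), (-5.4, -1.5), (-6.7, -1.8)]
4.35 [(-1.4, -0.3), (-2.8, -0.5), (-4.2, -0.8), (-5.6, -0.9), (-6.9, -1.1)]
4.45 [(-1.4, -0.1), (-2.8, -0.2), (-4.2, -0.3), (-5.6, -0.4), (-7.0, -0.4)]
4.55 [(-1.4, 0.0), (-2.8, 0.0), (-4.2, 0.1), (-5.6, 0.2), (-7.0, 0.3)]
4.65 [(-1.4, 0.2), (-2.8, 0.3), (-4.2, 0.5), (-5.6, 0.8), (-7.0, 1.0)]
4.75 [(-1.3, 0.3), (-2.7, 0.6), (-4.1, 0.9), (-5.4, 1.3), (-6.8, 1.7)]
4.85 [(-1.3, 0.4), (-2.6, 0.9), (-3.9, 1.3), (-5.2, 1.8), (-6.5, 2.4)]
4.95 [(-1.3, 0.5), (-2.6, 1.1), (-3.9, 1.7), (-5.1, 2.3), (-6.4, 3.0)]
5.05 [(-1.2, 0.6), (-2.4, 1.3), (-3.6, 2.1), (-4.8, 2.8), (-6.0, 3.6)]
5.15 [(-1.1, 0.8), (-2.3, 1.6), (-3.4, 2.4), (-4.5, 3.3), (-5.6, 4.2)]
5.25 [(-1.0, 0.9), (-2.1, 1.8), (-3.1, 2.8), (-4.1, 3.7), (-5.1, 4.7)]
5.35 [(-1.0, 1.0), (-1.9, 2.1), (-2.9, 3.1), (-3.8, 4.2), (-4.7, 5.3)]
5.45 [(-0.8, 1.1), (-1.7, 2.2), (-2.5, 3.3), (-3.3, 4.5), (-4.1, 5.6)]
5.55 [(-0.7, 1.2), (-1.5, 2.4), (-2.2, 3.6), (-2.8, 4.8), (-3.5, 6.1)]
cmd end [ 0.5625 -0.0335]
t 23.0 phi 4.192 tan 9.46 rad -1.05 z 4.4
```

```bash
python3 -m jog '[0,-1.3,-0.5,0,10, 0,-2.6,-0.8,0,10, 0,-4,-1.2,0,10, 0,-5.4,-1.5,0,10, 0,-6.7,-1.8,0,10]' >/dev/null; python3 f.py
```

```text
t 23.5 phi 4.291 tan 8.24 rad -1.68 z 4.4
```

```bash
python3 -m jog '[0,-1.4,-0.3,0,10, 0,-2.8,-0.5,0,10, 0,-4.2,-0.8,0,10, 0,-5.6,-0.9,0,10, 0,-6.9,-1.1,0,10]' >/dev/null; python3 f.py
```

```text
t 24.0 phi 4.39 tan 8.56 rad -1.85 z 6.0
```

```bash
python3 -m jog '[0,-1.4,-0.1,0,10, 0,-2.8,-0.2,0,10, 0,-4.2,-0.3,0,10, 0,-5.6,-0.4,0,10, 0,-7,-0.4,0,10]' >/dev/null; python3 f.py
```

```text
t 24.5 phi 4.488 tan 7.79 rad -2.52 z 6.6
```

```bash
python3 -m jog '[0,-1.4,0,0,10, 0,-2.8,0,0,10, 0,-4.2,0.1,0,10, 0,-5.6,0.2,0,10, 0,-7,0.3,0,10]' >/dev/null; python3 f.py
```

```text
t 25.0 phi 4.587 tan 8.74 rad -2.57 z 6.7
```

```bash
python3 -m jog '[-0.1,-1.4,0.2,0,10, -0.2,-2.8,0.3,0,10, -0.3,-4.2,0.5,0,10, -0.4,-5.6,0.8,0,10, -0.5,-7,1,0,10]' >/dev/null; python3 f.py
```

```text
t 25.5 phi 4.657 tan -0.41 rad -2.62 z 2.0
```

It has landed: the tangential force fell from 8.7 N to about 0. I'll hold still and read it again.

```bash
python3 -m jog '[0,0,0,0,10, 0,0,0,0,10, 0,0,0,0,10, 0,0,0,0,10, 0,0,0,0,10]' >/dev/null; python3 f.py;  python3 -m jog '[0,0,0,0,10, 0,0,0,0,10, 0,0,0,0,10, 0,0,0,0,10, 0,0,0,0,10]' >/dev/null; python3 f.py
```

```text
t 26.0 phi 4.654 tan 1.25 rad -3.97 z 4.7
t 26.5 phi 4.653 tan 1.22 rad -2.76 z 4.9
```

```bash
python3 -m jog '[0,-0.4,0.1,0,10, 0,-0.8,0.1,0,10, 0,-1.2,0.2,0,10, 0,-1.2,0.2,0,10, 0,-1.2,0.2,0,10]' >/dev/null; python3 f.py;  python3 -m jog '[0,0,0,0,10, 0,0,0,0,10, 0,0,0,0,10, 0,0,0,0,10, 0,0,0,0,10]' >/dev/null; python3 f.py
```

```text
t 27.0 phi 4.664 tan -1.57 rad -2.65 z 4.7
t 27.5 phi 4.664 tan -0.56 rad -2.85 z 4.5
```

The force at the grip is about 0 (slightly below), so the full weight is on the cell. I'll release.

```bash
python3 -m jog '[0,0,0,0,35, 0,0,0,0,45, 0,0,0,0,60, 0,0,0,0,60, 0,0,0,0,60]'; python3 -m jog '[-15,0,0,0,60, -40,0,0,0,60, -65,0,0,0,60, -90,0,0,0,60, -110,0,0,0,60]'
python3 -m jog '[0,0,20,0,60, 0,0,50,0,60, 0,0,80,0,60, 0,0,80,0,60, 0,0,80,0,60]'
python3 - <<'E'
from h import *
a=optics.camera("scene")[100:250,180:340,::-1]
cv2.imwrite("pics/s8.png",cv2.resize(a,None,fx=4,fy=4,interpolation=cv2.INTER_CUBIC))
E
```

```text
time_s: 28.0
eef_pos: [0.6094, -0.069, 0.1901]
eef_rot: [-0.091, -0.701, -0.091, 0.701]
wrist_force: [0.4, 0.7, 0.2]
opening: 0.6
time_s: 28.5
eef_pos: [0.6099, -0.0693, 0.3035]
eef_rot: [0.092, 0.702, 0.091, -0.7]
wrist_force: [-0.1, 0.0, -0.3]
opening: 0.604
time_s: 29.0
eef_pos: [0.5323, -0.0899, 0.3019]
eef_rot: [0.091, 0.702, 0.091, -0.7]
wrist_force: [0.6, -0.1, -0.2]
opening: 0.603
```

View pics/s8.png

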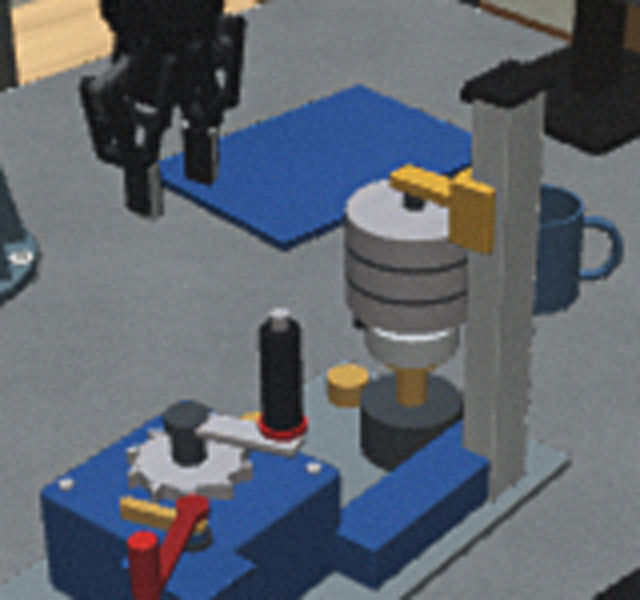

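The weight stands on the cell, the lever is over, the pawl is clear, and the gripper is free. I'll check the grip position against where I left it, then hand in.

```bash
python3 - <<'E'
from h import *
from bench import status,hand_in
u,v=180+280.5/4-.5,100+313/4-.5
p=atz("scene",u,v,.24);q=p[:2]-[.5474,-.1019];print(p,np.hypot(*q),(np.arctan2(q[1],q[0])-np.radians(119.96))%6.2832)
print(status.get_obs()["wrist_force"])
print(hand_in())
E
```

```text
[ 0.60294254 -0.06390275  0.24      ] 0.06729610099250856 4.789485305372597
[ 0.08303727  0.10786171 -0.34689295]
the job is handed in; nothing more can be done
None
```

The test weight is standing on the load cell and the job is handed in, at about 29 s on the robot's clock.

- **Lever:** I pushed the red knob with shut fingers until the lever met its stop, where the force rose to about 16 N with no more travel. The last picture shows it still thrown over.
- **Pawl:** I gripped the crank and wound it up about 0.28 rad. The pawl sprang clear, which I checked in a picture, and I never touched it.
- **Lowering:** I let the crank back at 0.2–0.4 rad/s, with the load pushing 8–9 N on the grip. The landing came at about 4.65 rad of crank (56 mm of weight travel), where the push fell from 8.7 N to about 0. I stopped at 4.66 rad, with readings of -0.6 to -1.6 N at the grip, which is at most about 10 N extra on the cell.
- **Release:** I opened the gripper and moved it clear. The wrist force then read about 0, and the last picture shows the weight on the cell and nothing touched.

**Check that disagreed:** reading the crank angle from the last picture gave 4.79 rad and a 67 mm radius, against 4.66 rad and 70 mm measured by the arm. That camera was also several millimetres off at the grip's height at the start, so I put this down to camera bias. I did not check it with the top camera.

I had no direct reading of the load cell. Full weight on it is judged from the force at the grip and from the picture.

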